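# Re-aim the alignment laser in its fork clamp

## Task

The small alignment laser in the clamp with the red handle points the wrong way. Back the red handle off anticlockwise by about a quarter turn (a third of a turn is too much), turn the laser head on its foot until the brass lens barrel points along the yellow arrow on its base plate, then tighten the red handle clockwise until it stops. The laser's foot stays seated, and the robot lets go.

Things in the scene. Friction and masses are not known exactly. Their poses are not given: they have to be found in the camera images.
- red_clamp: Fixed grey plate 100 x 205 x 10 mm of the red-handled clamp. Origin: worktop level, on the axis of the laser's foot; plate x -50..50, y -135..70 mm; +y: the yellow arrow painted on it. Screw at y = -95. A 5 mm high ring holds the foot (radius 25) with 1.5 mm play; an aluminium fork (top below 33 mm) presses on it. A like black-handled clamp 0.25 m or more aside is fixed and not part of the job.
- red_handle (a joint): Clamp screw, rad, vertical axis: 0 = fully tight (hard stop), grows anticlockwise from above (loosening). Starts at 0 to 0.15. The fork's spring presses about 17 N at 0, none from 0.7, then it lifts and the foot turns freely. Loosened: above 0.9; too far: above 2.3; tight again: below 0.3. Turning takes about 0.1 to 0.2 N m; it stays where left and does not rise or sink.
- red_handle_grip (a point): Centre of the red bar handle, on the screw axis, 66 mm above the worktop. The bar is 56 mm long (this point's y), 12 mm thick (x), 20 mm tall (56 to 76 mm above the worktop): grip it across x. At joint 0 it lies along the clamp's y.
- laser_head (a point): Centre of the white laser head, 69 mm above the worktop, on the axis of its steel stem (radius 8) and foot: block 40 long (x), 20 wide (y), 26 mm tall (z), black band at the rear; 0.3 kg with its foot, held only by the clamp. +x is the way the lens points; grip it across y. Starts turned 0.6 to 1.2 rad anticlockwise (from above) from the arrow.
- lens_tip (a point): Front end of the brass lens barrel (diameter 14 mm), 45 mm ahead of the head's centre along its x, same height.
Things that resemble listed ones, but are neither listed nor needed, are in the scene too. Of the things like the part that bears laser_head, leave any that is green; of the rest the smaller one is meant.

How it is judged:
By the outcome, as a careful person would: the job done as asked, in the order asked, and still so for the second after the job is handed in, with the robot touching nothing.
It also fails if it takes over 61 s, if anything falls off the work surface, if the arm or the gripper's body presses on something with over 40 N, if the wrist force passes 120 N, or if a joint passes its speed limit or range.

## Robot

A 6-joint arm with a two-finger parallel gripper is mounted at the origin on a cart in front of the work surface, level with it; the furniture and walls round the work are solid. World frame = base frame: x ahead of the robot, y to its left, z up, the work surface at z = 0. Lengths are in mm, angles in rad, forces in N, time in s.
With the tool pointing down it reaches from about 275 to 825 mm from the base axis. Payload 4.9 kg.
Tool frame: the origin (TCP) lies at the very end of the fingers, on their centre line; the grasp point (between the pads) lies 19 mm behind it; z points along the fingers, y is the line along which they close (so a half turn about z gives the same grasp; the last joint's range is limited). The gripper opens to 85 mm and grips with 20 to 120 N. Pads are 22 mm wide; open, the fingers measure 114 mm over their backs; the gripper's body (76 mm by 85 mm) begins 54 mm behind the grasp point. The pads swing forward as they close: fully open they stand 13 mm farther back than shut.
Start: joints at [-1.396, 0.326, -0.193, 1.052, 0, 1.437], TCP at [167.166, -523.998, 231.281] pointing down, gripper open.
Joint ranges: [-2.65, 2.65], [-0.97, 1.79], [-1.3, 1.35], [-1.93, 2.1], [-1.47, 1.37], [-3.14, 3.14]. Speed limits (rad/s): [2.57, 2.57, 3.14, 3.14, 3.14, 3.14].

## Interface

Orientations are given as a unit quaternion [w, x, y, z].
In Python, from bench import manip gives the robot as it stands.
- The arm moves only by the tool apply_moves, never from a script. Its argument "deltas" is a list that holds one entry, the list of rows, each a list of 7 numbers: the shift along the tool's x, y, z in units of 600 mm (1.0 is 600 mm), then the turn, a rotation vector about the tool's x, y, z in units of 120 degrees (1.0 is 120 degrees), then the opening, from -1 (shut) to 1 (fully open). A call has exactly 10 rows; each row is the pose to reach, as a shift and turn from the pose commanded when the call began, along the tool's axes at that moment; what a row does not reach only later rows make up. A row lasts 1/10 s, in which the tool goes at most 50 mm and 8.59 degrees, less where a joint would pass 70% of its speed; a pose out of reach is approached as far as the arm can. A call with a number of a shift or a turn outside -1 to 1 is refused whole. A call with a gripper value outside its range is refused whole. The fingers move at their own pace and stop on an object; "grip_force" is the grip in N (left out, the last holds). Time passes only in rows, so rows that repeat a pose let the fingers close, or fill a call up. It gives the time, the measured TCP pose, the force, the opening and the grip force at its end, in the units of the state.
- manip.state(): the state, without advancing time (a new reading comes with each control period).
- manip.grab_frame(name): name is "side" or "top"; returns a dict with "color" (400x640x3 uint8, red, green, blue), "mtx" (3x3 intrinsics, pixels), "world_to_cam" (4x4, takes a point from world to camera coordinates). Camera axes: x right, y down, z forward; pixel columns grow to the right and rows downward; lengths in mm; the calibration is good to about 2 mm. A picture is of the moment at which its call begins. There is no depth.
- manip.hand_in(): hands the job in; it is judged then, once.
Trained networks look in the newest picture that a camera, given by its name, has taken for a name from the list of things; names that differ only in an ending like _2 or _b are one class to them, and where a whole thing is asked for, a point or a joint stands for the part that bears it (a point fixed in the world has none). Each returns a list of dicts, best first, with "confidence" (0 to 1); they miss things now and then, are a little off and sometimes report something else, mostly with a low value. They report only what shows in the picture. A call takes as long as a camera call. They do not tell look-alikes from the thing itself.
- manip.outline_of(camera, query): "pixels" (400x640 bool, what is visible of it).
- manip.tip_of(camera, query): "location" ([x, y, z] in mm, in world coordinates, good to about 4 mm: a listed point, or the origin of a listed thing).
The state is a dict: "time": time; "joints": joint angles; "qvel": joint speeds; "effort": joint torques, N m; "position": TCP position; "orientation": TCP orientation; "contact_force": force on the tool from outside, world axes, zero at the start; "moment": the same for the moment, N m; "gripper_width": opening from 0.0 (shut) to 1.0 (fully open); "grasp_force": force on a finger pad.
Only numpy, scipy, OpenCV 4.12 (cv2) and the standard library are available. Lean on these libraries where they do the work, as an engineer would, in place of code of your own. Each camera call takes 0.05 s, during which the arm holds its last target. There are 200 camera calls.

## Working session

There is one attempt and no reset: what is moved stays moved. The work goes in short steps, Python scripts to look and compute and a tool call to move; the robot and the scene stay as the last step left them, time stands still between calls to the robot, and variables do not carry over. Pictures are saved under pics/ and viewed, at most 10 in all, crops included, and the job is handed in when it is done.

Besides the shell and the picture viewer there is one more tool, called after "Call:" by a JSON object that holds its "op" and its "data", one argument or row to a line. apply_moves: Moves the arm, as the interface text tells. Its arguments: {"type":"object","properties":{"deltas":{"type":"array"},"grip_force":{"type":"number"}},"required":["deltas"]}

```bash
mkdir -p pics
cat > h.py <<'E'
import numpy as np, cv2
from bench import manip
def grab(cam,fn=None):
    f=manip.grab_frame(cam)
    if fn: cv2.imwrite('pics/'+fn,cv2.cvtColor(f['color'],cv2.COLOR_RGB2BGR))
    return f
def proj(f,p):
    c=f['world_to_cam']@np.r_[p,1]; u=f['mtx']@c[:3]; return u[:2]/u[2]
def at_z(f,px,z):
    R=f['world_to_cam'][:3,:3];t=f['world_to_cam'][:3,3]
    d=R.T@np.linalg.solve(f['mtx'],[px[0],px[1],1.]); o=-R.T@t
    return o+d*(z-o[2])/d[2]
E
python3 - <<'E'
from h import *
np.set_printoptions(precision=1,suppress=True)
F={c:grab(c,c+'0.png') for c in('top','side')}
for c in F:
  for q in('red_clamp','red_handle_grip','laser_head','lens_tip'):
    for r in manip.tip_of(c,q): print(c,q,round(r['confidence'],2),np.array(r['location']),proj(F[c],r['location']))
s=manip.state();print(s['orientation'],s['position'],s['gripper_width'],s['time'])
E
```

```text
top red_clamp 0.67 [459.9 191.5  -2.9] [266.3 218.5]
top red_handle_grip 0.7 [468.4  92.5  71. ] [302.8 214.2]
top laser_head 0.88 [479.1 375.1  57.9] [189.4 210.9]
top laser_head 0.75 [607.  191.6  81.4] [261.9 157.8]
top laser_head 0.52 [462.6 184.8  72.2] [265.1 216.9]
top lens_tip 0.95 [632.1 130.5  85.9] [286.6 147. ]
top lens_tip 0.72 [507.4 407.2  62.3] [176.1 199.6]
top lens_tip 0.62 [419.9 210.   69.4] [255.  234.5]
side red_clamp 0.94 [458.3 186.1   2.9] [317.7 175.4]
side red_clamp 0.32 [465.2 190.7  72.6] [319.9 162.3]
side red_handle_grip 0.53 [467.   91.6  66.4] [312.2 189.4]
side laser_head 0.94 [607.2 187.   80.3] [364.2 171.1]
side laser_head 0.76 [463.  192.1  72.3] [319.3 161.8]
side laser_head 0.68 [476.7 375.3  61.1] [337.2 121.5]
side lens_tip 0.78 [512.7 406.9  57.8] [349.7 117.2]
side lens_tip 0.76 [415.7 209.2  65.3] [306.4 155.9]
side lens_tip 0.58 [632.9 136.9  83.9] [369.3 185.6]
[-0.   1.   0.2  0. ] [ 167.2 -524.   231.3] 0.9959632776431316 0.5
```

View pics/top0.png

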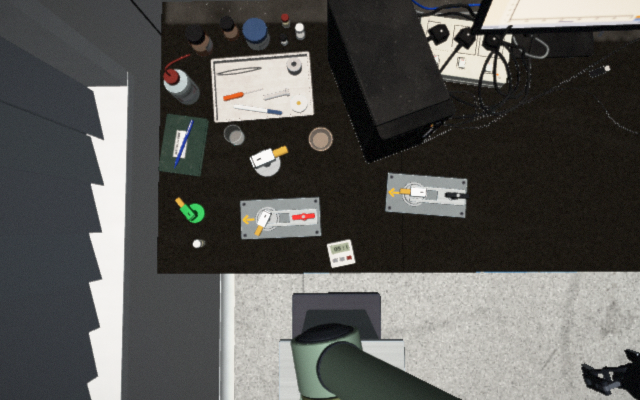

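View pics/side0.png

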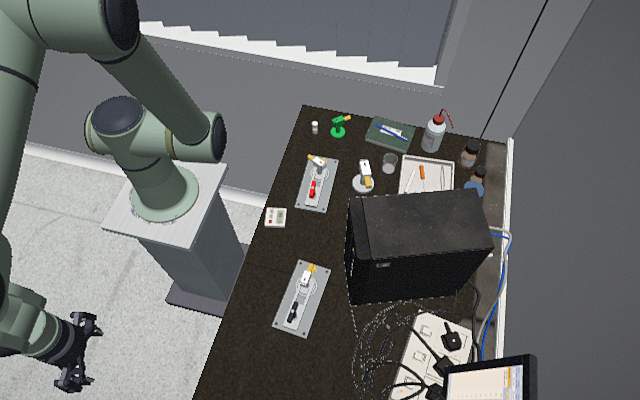

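Run:
```python
from h import *
np.set_printoptions(precision=3,suppress=True)
f=grab('top')
def best(q,near,z):
    for r in manip.outline_of('top',q):
        m=r['pixels'].astype(np.uint8)
        ys,xs=np.nonzero(m); c=np.array([xs.mean(),ys.mean()])
        if np.linalg.norm(c-near)<25:
            P=np.array([at_z(f,(x,y),z)[:2] for x,y in zip(xs,ys)]).astype(np.float32)
            (cx,cy),wh,a=cv2.minAreaRect(P)
            w,v=np.linalg.eigh(np.cov(P.T))
            print(q,round(r['confidence'],2),len(xs),'mean',P.mean(0),'rect',(cx,cy),wh,a,'major',np.degrees(np.arctan2(v[1,1],v[0,1])))
best('red_clamp',(280,218),10); best('red_handle_grip',(303,216),76); best('laser_head',(264,220),82)
img=cv2.cvtColor(f['color'],cv2.COLOR_RGB2BGR)[190:250,230:330]
cv2.imwrite('pics/crop.png',cv2.resize(img,None,fx=8,fy=8,interpolation=cv2.INTER_CUBIC))
```

```text
red_clamp 0.89 2733 mean [461.51  149.421] rect (460.96575927734375, 154.7062530517578) (99.96917724609375, 204.7536163330078) 2.139248847961426 major 90.70166598063237
red_handle_grip 0.65 125 mean [463.12   91.219] rect (464.003173828125, 91.90240478515625) (53.58721160888672, 14.592535018920898) 89.57293701171875 major 94.07923175990662
laser_head 0.58 315 mean [454.233 184.352] rect (452.6455993652344, 189.029296875) (42.963829040527344, 68.0654296875) 37.032501220703125 major 144.26194170988606
```

View pics/crop.png

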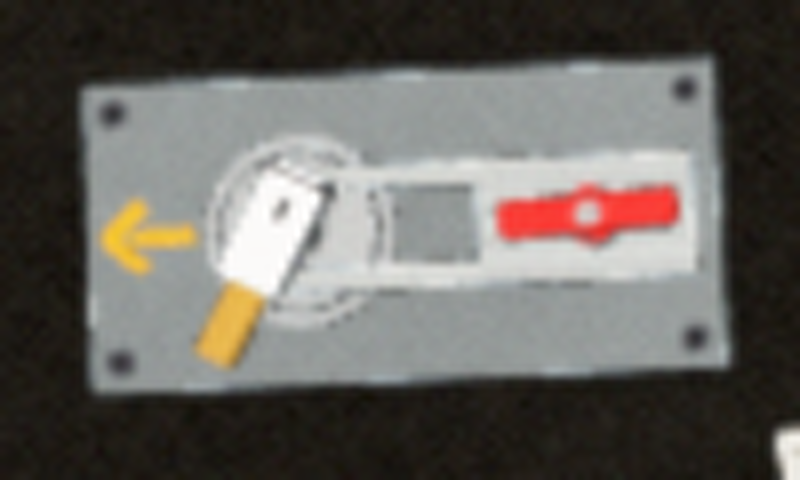

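Candidates: green laser on its stand (192,211), which is excluded. White laser on the round foot (265,160) is larger. The laser in the black clamp (413,192) is not part of the job. The crop confirms the small white laser in the red clamp (264,220), with the red handle at (303,216) and the arrow pointing left, to +y. The barrel is about 1.1 rad off.

```bash
cat >> h.py <<'E'
from scipy.spatial.transform import Rotation as Ro
def rot(s): q=s['orientation']; return Ro.from_quat([q[1],q[2],q[3],q[0]])
def row(pos,yaw):
    "numbers to reach a tool-down pose; yaw = world angle (deg) of tool x"
    s=manip.state(); R=rot(s); a=np.radians(yaw)
    T=Ro.from_matrix(np.c_[[np.cos(a),np.sin(a),0],[np.sin(a),-np.cos(a),0],[0,0,-1]])
    d=R.inv().apply(np.array(pos)-s['position'])/600
    return np.round(np.r_[d,(R.inv()*T).as_rotvec(degrees=True)/120],4)
def yaw():
    x=rot(manip.state()).as_matrix()[:,0]; return np.degrees(np.arctan2(x[1],x[0]))
E
python3 -c "
from h import *
print(yaw(),row((463.3,92.2,140),95))"
```

```text
17.691141367865203 [ 0.7823 -0.8285  0.1521  0.      0.     -0.6442]
```

Call:
{"op": "apply_moves", "data": {
  "deltas": [
    [[0.05,-0.053,0,0,0,-0.06,1],[0.1,-0.106,0,0,0,-0.12,1],[0.15,-0.159,0,0,0,-0.18,1],[0.2,-0.212,0,0,0,-0.24,1],[0.25,-0.265,0,0,0,-0.3,1],[0.3,-0.318,0,0,0,-0.36,1],[0.35,-0.371,0,0,0,-0.42,1],[0.4,-0.424,0,0,0,-0.48,1],[0.45,-0.477,0,0,0,-0.56,1],[0.5,-0.53,0,0,0,-0.644,1]]
  ],
  "grip_force": 30
}}

```text
time: 1.7
position: [356.9, -128.3, 231.6]
orientation: [0.001, 0.69, 0.724, 0.0]
contact_force: [1.0, 0.1, -0.1]
gripper_width: 1.004
grasp_force: 0.0
```

```bash
python3 -c "
from h import *
print(manip.state()['position'],yaw(),row((463.3,92.2,130),95))"
```

```text
[ 356.89426067 -128.32124997  231.64836657] 92.81178417737704 [ 3.585e-01  1.950e-01  1.694e-01  5.000e-04  3.000e-04 -1.820e-02]
```

Call:
{"op": "apply_moves", "data": {
  "deltas": [
    [[0.06,0.033,0,0,0,-0.018,1],[0.12,0.065,0,0,0,-0.018,1],[0.18,0.098,0,0,0,-0.018,1],[0.24,0.13,0.02,0,0,-0.018,1],[0.3,0.163,0.06,0,0,-0.018,1],[0.358,0.195,0.11,0,0,-0.018,1],[0.358,0.195,0.16,0,0,-0.018,1],[0.358,0.195,0.17,0,0,-0.018,1],[0.358,0.195,0.17,0,0,-0.018,1],[0.358,0.195,0.17,0,0,-0.018,1]]
  ]
}}

```text
time: 2.7
position: [464.5, 89.2, 130.5]
orientation: [0.001, 0.678, 0.735, 0.0]
contact_force: [0.2, 0.1, 0.9]
gripper_width: 0.996
grasp_force: 0.0
```

Run:
```python
from h import *
f=grab('side'); g=grab('top')
print(manip.state()['position'],yaw(),row((463.3,92.2,48),95))
for c in('top','side'):
  for r in manip.tip_of(c,'red_handle_grip'): print(c,r)
a=cv2.resize(f['color'][110:260,240:400],None,fx=4,fy=4,interpolation=cv2.INTER_CUBIC)
cv2.imwrite('pics/s1.png',a[:,:,::-1])
```

```text
[465.04026261  89.13652484 130.89223328] 94.55975100586733 [ 5.300e-03 -2.900e-03  1.381e-01  1.300e-03  1.000e-04 -3.700e-03]
side {'location': [465.9, 93.5, 67.4], 'confidence': 0.64}
side {'location': [463.2, 190.6, 70.2], 'confidence': 0.15}
```

View pics/s1.png

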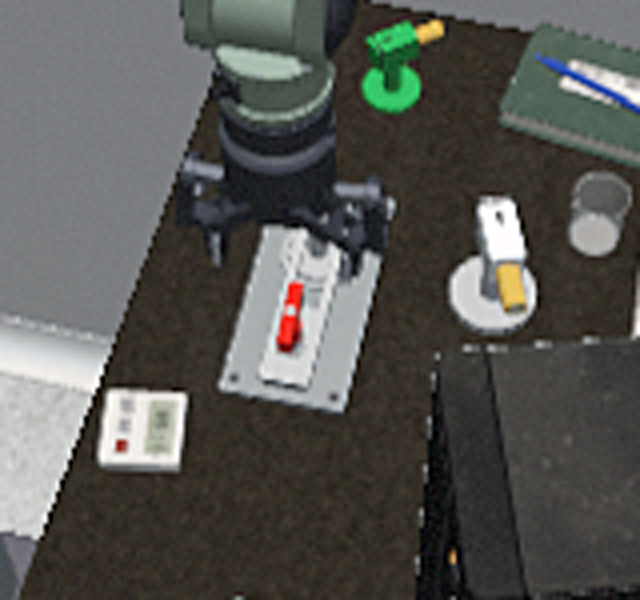

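The crop shows the open gripper above, with the fingers either side of the red handle at (290,315) along its thin axis. Descend and grip.

Call:
{"op": "apply_moves", "data": {
  "deltas": [
    [[0.005,-0.001,0.04,0,0,-0.004,1],[0.005,-0.001,0.08,0,0,-0.004,1],[0.005,-0.001,0.11,0,0,-0.004,1],[0.005,-0.001,0.138,0,0,-0.004,1],[0.005,-0.001,0.138,0,0,-0.004,1],[0.005,-0.001,0.138,0,0,-0.004,0],[0.005,-0.001,0.138,0,0,-0.004,-0.6],[0.005,-0.001,0.138,0,0,-0.004,-1],[0.005,-0.001,0.138,0,0,-0.004,-1],[0.005,-0.001,0.138,0,0,-0.004,-1]]
  ],
  "grip_force": 30
}}

```text
time: 3.9
position: [465.4, 92.9, 47.4]
orientation: [0.001, 0.675, 0.738, 0.002]
contact_force: [1.3, 0.9, 2.1]
gripper_width: 0.186
grasp_force: 29.2
```

Run:
```python
from h import *
s=manip.state();print(s['position'],yaw(),s['gripper_width'],s['grasp_force'],s['contact_force'],s['moment'],s['joints'])
```

```text
[465.37715753  92.91940056  47.40607844] 95.12065631106114 0.1864755026177422 29.194690883159637 [1.31440799 0.9392103  2.09872004] [-0.02996666 -0.11015378 -0.00180253] [ 4.11723784e-02  4.05829101e-01 -6.26649014e-01  5.33830402e-01
  2.81236471e-04  1.52259717e+00]
```

Call:
{"op": "apply_moves", "data": {
  "deltas": [
    [[0,0,0,0,0,-0.07,-1],[0,0,0,0,0,-0.14,-1],[0,0,0,0,0,-0.21,-1],[0,0,0,0,0,-0.28,-1],[0,0,0,0,0,-0.35,-1],[0,0,0,0,0,-0.42,-1],[0,0,0,0,0,-0.49,-1],[0,0,0,0,0,-0.56,-1],[0,0,0,0,0,-0.63,-1],[0,0,0,0,0,-0.69,-1]]
  ]
}}

```text
time: 4.9
position: [465.2, 92.7, 47.4]
orientation: [0.002, 0.016, 1.0, -0.0]
contact_force: [3.1, -0.9, 2.6]
gripper_width: 0.187
grasp_force: 29.3
```

Run:
```python
from h import *
s=manip.state();print(s['position'],yaw(),s['gripper_width'],s['grasp_force'],s['contact_force'],s['moment'])
```

```text
[465.16473557  92.67420706  47.41307859] 178.2077624243616 0.18741826547691068 29.33942824602127 [ 3.11537002 -0.90997598  2.56937874] [-0.04210135 -0.55532907 -0.18710005]
```

Call:
{"op": "apply_moves", "data": {
  "deltas": [
    [[0,0,0,0,0,0,-0.4],[0,0,0,0,0,0,0],[0,0,0,0,0,0,0],[0,0,0,0,0,0,0],[0,0,-0.03,0,0,0,0],[0,0,-0.08,0,0,0,0],[-0.08,0,-0.14,0,0,0,0],[-0.16,0,-0.2,0,0,0,0.5],[-0.24,0,-0.27,0,0,0,1],[-0.3,0,-0.33,0,0,0,1]]
  ]
}}

```text
time: 5.9
position: [618.6, 87.1, 222.0]
orientation: [-0.0, 0.019, 1.0, -0.0]
contact_force: [0.9, -0.2, -0.0]
gripper_width: 0.977
grasp_force: 0.0
```

Run:
```python
from h import *
np.set_printoptions(precision=1,suppress=True)
f=grab('side'); g=grab('top')
print(manip.state()['position'],yaw(),manip.state()['gripper_width'])
for c in('top','side'):
  for q in('red_handle_grip','laser_head','lens_tip'):
    for r in manip.tip_of(c,q): print(c,q,np.array(r['location']),round(r['confidence'],2))
a=cv2.resize(f['color'][130:230,270:380],None,fx=5,fy=5,interpolation=cv2.INTER_CUBIC)
b=cv2.resize(g['color'][180:260,230:330],None,fx=6,fy=6,interpolation=cv2.INTER_CUBIC)
cv2.imwrite('pics/s2.png',a[:,:,::-1]);cv2.imwrite('pics/t2.png',b[:,:,::-1])
```

```text
[625.4  86.7 226.4] 177.829048054347 1.0023396602813437
top laser_head [476.3 374.6  58.4] 0.85
top lens_tip [506.5 409.9  60.2] 0.77
side red_handle_grip [463.9  90.4  68.4] 0.46
side laser_head [462.6 189.7  71. ] 0.78
side laser_head [475.9 375.1  61.6] 0.61
side laser_head [608.9 190.9  80.6] 0.54
side lens_tip [419.4 208.7  63.1] 0.78
side lens_tip [629.3 137.   83.8] 0.69
side lens_tip [512.6 409.6  55.4] 0.57
```

View pics/t2.png

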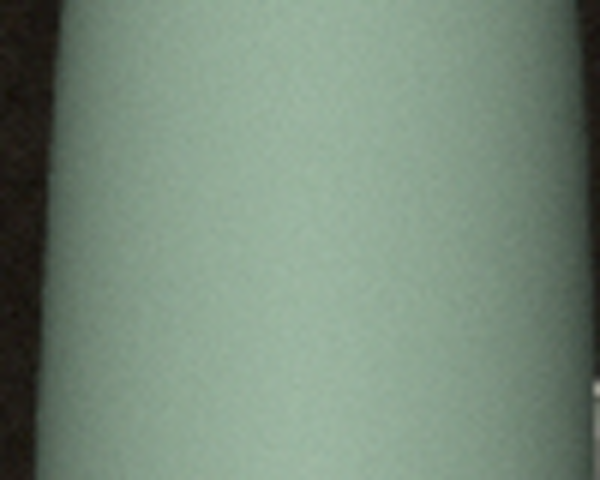

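```bash
python3 -c "
from h import *
print(row((462,188.5,140),154.5))"
```

```text
[ 0.2614  0.1594  0.1331 -0.0005 -0.0018  0.1952]
```

View pics/s2.png

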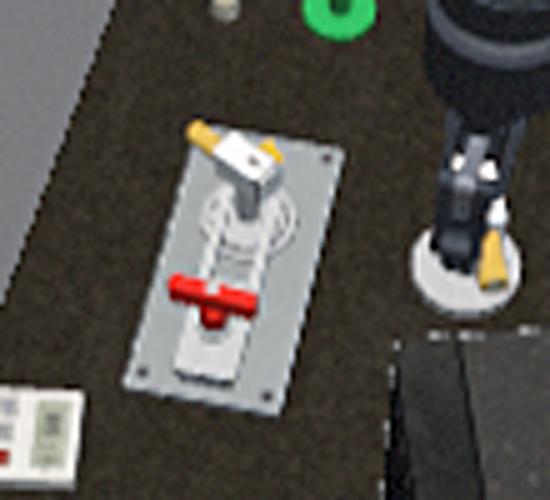

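The crop shows the red handle across the clamp at (212,300), so it is loosened by about a quarter turn. The head at (248,165) still points to upper left. Next, move over the head.

Call:
{"op": "apply_moves", "data": {
  "deltas": [
    [[0.06,0.036,0,0,0,0.06,1],[0.12,0.073,0,0,0,0.12,1],[0.18,0.11,0,0,0,0.195,1],[0.24,0.147,0.03,0,0,0.195,1],[0.261,0.159,0.08,0,-0.002,0.195,1],[0.261,0.159,0.133,0,-0.002,0.195,1],[0.261,0.159,0.133,0,-0.002,0.195,1],[0.261,0.159,0.133,0,-0.002,0.195,1],[0.261,0.159,0.133,0,-0.002,0.195,1],[0.261,0.159,0.133,0,-0.002,0.195,1]]
  ],
  "grip_force": 20
}}

```text
time: 7.3
position: [466.0, 188.1, 142.4]
orientation: [0.003, 0.221, 0.975, 0.001]
contact_force: [0.3, -0.3, -0.0]
gripper_width: 1.005
grasp_force: 0.0
```

Run:
```python
from h import *
np.set_printoptions(precision=1,suppress=True)
print(manip.state()['position'],yaw(),manip.state()['contact_force'])
print(np.round(row((462,188.5,51),154.5),4).tolist())
```

```text
[466.  188.1 142.4] 154.48231683431513 [ 0.3 -0.3 -0. ]
[0.0072, -0.0027, 0.1524, 0.0011, 0.0029, -0.0001]
```

Call:
{"op": "apply_moves", "data": {
  "deltas": [
    [[0.007,-0.003,0.04,0.001,0.003,0,1],[0.007,-0.003,0.08,0.001,0.003,0,1],[0.007,-0.003,0.12,0.001,0.003,0,1],[0.007,-0.003,0.152,0.001,0.003,0,1],[0.007,-0.003,0.152,0.001,0.003,0,0.5],[0.007,-0.003,0.152,0.001,0.003,0,0],[0.007,-0.003,0.152,0.001,0.003,0,-0.2],[0.007,-0.003,0.152,0.001,0.003,0,-0.3],[0.007,-0.003,0.152,0.001,0.003,0,-0.38],[0.007,-0.003,0.152,0.001,0.003,0,-0.4]]
  ],
  "grip_force": 20
}}

```text
time: 8.3
position: [460.8, 188.4, 50.4]
orientation: [-0.001, 0.22, 0.975, -0.0]
contact_force: [0.6, 0.4, -0.1]
gripper_width: 0.298
grasp_force: 0.0
```

Run:
```python
from h import *
np.set_printoptions(precision=3,suppress=True)
s=manip.state();print(s['position'],yaw(),s['gripper_width'],s['grasp_force'],s['contact_force'],s['moment'])
print(row((462,188.5,51),154.5))
f=grab('side')
a=cv2.resize(f['color'][120:220,270:380],None,fx=5,fy=5,interpolation=cv2.INTER_CUBIC)
cv2.imwrite('pics/s3.png',a[:,:,::-1])
```

```text
[460.845 188.359  50.408] 154.5267659417144 0.297622482416094 0.0 [ 0.556  0.362 -0.095] [-0.013  0.    -0.01 ]
[-0.002  0.001 -0.001 -0.    -0.001  0.   ]
```

View pics/s3.png

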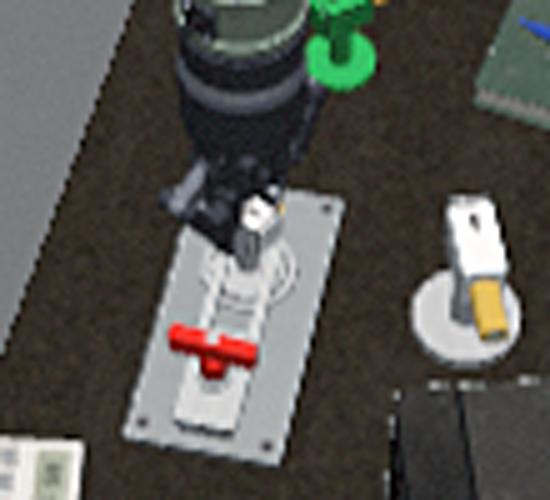

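The head sits between the fingers at (258,215) in the crop, with about 2.5 mm spare on each side and no contact. Closing now.

Call:
{"op": "apply_moves", "data": {
  "deltas": [
    [[-0.001,0,0,0,0,0,-0.44],[-0.001,0,0,0,0,0,-0.46],[-0.001,0,0,0,0,0,-0.48],[-0.001,0,0,0,0,0,-0.5],[-0.001,0,0,0,0,0,-0.52],[-0.001,0,0,0,0,0,-0.54],[-0.001,0,0,0,0,0,-0.56],[-0.001,0,0,0,0,0,-0.6],[-0.001,0,0,0,0,0,-0.7],[-0.001,0,0,0,0,0,-0.8]]
  ],
  "grip_force": 20
}}

```text
time: 9.35
position: [461.0, 188.0, 49.9]
orientation: [-0.001, 0.22, 0.975, -0.0]
contact_force: [0.6, 0.6, 0.5]
gripper_width: 0.229
grasp_force: 19.9
```

Run:
```python
from h import *
np.set_printoptions(precision=3,suppress=True)
s=manip.state();print(s['position'],yaw(),s['gripper_width'],s['grasp_force'],s['contact_force'],s['moment'])
```

```text
[461.01  187.995  49.858] 154.52319605029618 0.22871397706595223 19.934634268283844 [0.646 0.567 0.529] [0.05  0.021 0.054]
```

Call:
{"op": "apply_moves", "data": {
  "deltas": [
    [[0,0,0,0,0,0.055,-0.8],[0,0,0,0,0,0.11,-0.8],[0,0,0,0,0,0.17,-0.8],[0,0,0,0,0,0.23,-0.8],[0,0,0,0,0,0.29,-0.8],[0,0,0,0,0,0.35,-0.8],[0,0,0,0,0,0.41,-0.8],[0,0,0,0,0,0.46,-0.8],[0,0,0,0,0,0.5,-0.8],[0,0,0,0,0,0.517,-0.8]]
  ]
}}

```text
time: 10.35
position: [461.1, 188.5, 49.9]
orientation: [-0.001, 0.692, 0.722, -0.0]
contact_force: [0.2, 1.5, 0.1]
gripper_width: 0.231
grasp_force: 19.8
```

Run:
```python
from h import *
np.set_printoptions(precision=3,suppress=True)
s=manip.state();print(s['position'],yaw(),s['gripper_width'],s['grasp_force'],s['contact_force'],s['moment'])
```

```text
[461.11  188.462  49.882] 92.3697672271804 0.23082974921592095 19.825606048107147 [0.184 1.487 0.054] [ 0.361 -0.06   0.067]
```

Call:
{"op": "apply_moves", "data": {
  "deltas": [
    [[0,0,0,0,0,0,-0.5],[0,0,0,0,0,0,-0.4],[0,0,0,0,0,0,-0.2],[0,0,0,0,0,0,0.2],[0,0,0,0,0,0,0.5],[0,0,-0.05,0,0,0,0.5],[0,0,-0.11,0,0,0,0.5],[0,0,-0.18,0,0,0,0.5],[-0.06,-0.02,-0.24,0,0,0,0.5],[-0.14,-0.04,-0.28,0,0,0,0.5]]
  ]
}}

```text
time: 11.35
position: [443.4, 109.6, 217.4]
orientation: [0.0, 0.69, 0.724, 0.001]
contact_force: [1.2, -0.5, 0.3]
gripper_width: 0.749
grasp_force: 0.0
```

Call:
{"op": "apply_moves", "data": {
  "deltas": [
    [[-0.08,-0.03,0,0,0,0,0.5],[-0.16,-0.05,0,0,0,0,0.5],[-0.24,-0.08,0,0,0,0,0.5],[-0.32,-0.1,0,0,0,0,0.5],[-0.4,-0.12,0,0,0,0,0.5],[-0.48,-0.12,0,0,0,0,0.5],[-0.54,-0.12,0,0,0,0,0.5],[-0.6,-0.12,0,0,0,0,0.5],[-0.6,-0.12,0,0,0,0,0.5],[-0.6,-0.12,0,0,0,0,0.5]]
  ]
}}

```text
time: 12.35
position: [385.6, -253.6, 214.6]
orientation: [-0.001, 0.692, 0.722, -0.001]
contact_force: [-0.3, 1.2, -0.1]
gripper_width: 0.753
grasp_force: 0.0
```

Run:
```python
from h import *
np.set_printoptions(precision=2,suppress=True)
g=grab('top');f=grab('side')
print(manip.state()['position'],yaw())
for c in('top','side'):
  for q in('red_handle_grip','laser_head','lens_tip','red_clamp'):
    for r in manip.tip_of(c,q):
      if r['location'][0]<500 and r['location'][1]<300: print(c,q,np.array(r['location']),round(r['confidence'],2))
for r in manip.outline_of('top','laser_head'):
    ys,xs=np.nonzero(r['pixels'])
    if 240<xs.mean()<290 and ys.mean()>190:
        P=np.array([at_z(g,(x,y),80)[:2] for x,y in zip(xs,ys)]).astype(np.float32)
        w,v=np.linalg.eigh(np.cov(P.T));print(P.mean(0),cv2.minAreaRect(P),np.degrees(np.arctan2(*v[::-1,1])))
b=cv2.resize(g['color'][190:250,230:330],None,fx=8,fy=8,interpolation=cv2.INTER_CUBIC)
cv2.imwrite('pics/t4.png',b[:,:,::-1])
```

```text
[ 385.66 -252.32  214.66] 92.5239108427199
top red_handle_grip [466.   94.1  68.6] 0.47
top laser_head [459.1 188.9  71.9] 0.77
top lens_tip [458.4 239.2  66.5] 0.87
top red_clamp [459.3 193.5  -0.8] 0.87
side red_handle_grip [460.7 185.7   1.2] 0.52
side red_handle_grip [466.4  95.5  65.5] 0.51
side laser_head [465.8 193.4  71.1] 0.46
side lens_tip [457.  233.8  66.6] 0.64
side red_clamp [463.8 185.9   2.6] 0.95
[458.87 187.66] ((455.3834533691406, 191.61785888671875), (72.97222900390625, 37.521873474121094), 85.1741714477539) 92.19889038748457
```

View pics/t4.png

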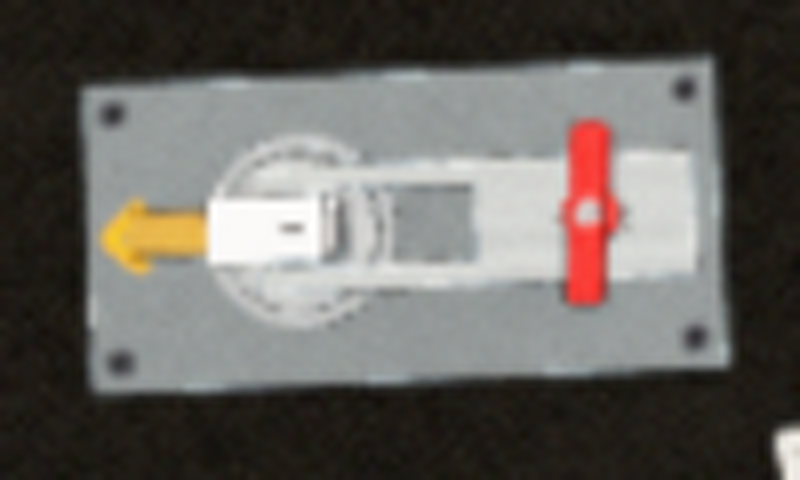

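The crop shows the barrel (165,235) lying over the yellow arrow and the handle still loose at (588,212). The outline's axis is 92.2°, against about 92.3° for the plate. Now tighten.

```bash
python3 -c "
from h import *
print(row((465.2,92.7,215),178.2),row((465.2,92.7,47.5),178.2))"
```

```text
[ 5.700e-01  1.569e-01 -5.000e-04 -1.000e-03 -8.000e-04 -7.140e-01] [ 0.5701  0.1576  0.2787 -0.001  -0.0008 -0.714 ]
```

Call:
{"op": "apply_moves", "data": {
  "deltas": [
    [[0.07,0.02,0,0,0,-0.07,0],[0.14,0.04,0,0,0,-0.14,0],[0.21,0.06,0,0,0,-0.21,0],[0.28,0.08,0,0,0,-0.28,0],[0.35,0.1,0,0,0,-0.35,0],[0.42,0.12,0,0,0,-0.42,0],[0.49,0.14,0,0,0,-0.49,0],[0.55,0.15,0,0,0,-0.56,0],[0.57,0.157,0.05,0,0,-0.64,0],[0.57,0.157,0.1,-0.001,-0.001,-0.714,0]]
  ],
  "grip_force": 30
}}

```text
time: 13.9
position: [466.7, 94.5, 154.8]
orientation: [0.002, 0.022, 1.0, 0.0]
contact_force: [0.4, -0.4, -0.2]
gripper_width: 0.501
grasp_force: 0.0
```

```bash
python3 -c "
from h import *
print(manip.state()['position'],yaw(),row((465.2,92.7,47.5),178.2))"
```

```text
[466.72477074  94.536776   154.75866183] 177.44638923994415 [ 0.003  -0.0033  0.1788  0.0002  0.0016 -0.0063]
```

Call:
{"op": "apply_moves", "data": {
  "deltas": [
    [[0.002,-0.002,0.05,0,0,-0.002,0],[0.002,-0.002,0.1,0,0,-0.002,0],[0.002,-0.002,0.14,0,0,-0.002,0],[0.002,-0.002,0.179,0,0,-0.002,0],[0.002,-0.002,0.179,0,0,-0.002,0],[0.002,-0.002,0.179,0,0,-0.002,-0.4],[0.002,-0.002,0.179,0,0,-0.002,-0.7],[0.002,-0.002,0.179,0,0,-0.002,-1],[0.002,-0.002,0.179,0,0,-0.002,-1],[0.002,-0.002,0.179,0,0,-0.002,-1]]
  ],
  "grip_force": 30
}}

```text
time: 14.9
position: [464.7, 92.6, 48.4]
orientation: [0.001, 0.025, 1.0, 0.002]
contact_force: [0.1, 5.0, -1.6]
gripper_width: 0.189
grasp_force: 29.3
```

```bash
python3 -c "
from h import *
s=manip.state();print(s['position'],yaw(),s['gripper_width'],s['grasp_force'],s['contact_force'],s['moment'])"
```

```text
[464.7369382   92.58276249  48.42491957] 177.16031194424485 0.1892616358919061 29.317436814308167 [ 0.06497666  4.97205236 -1.58177753] [1.03930504 0.03396826 0.0363521 ]
```

Call:
{"op": "apply_moves", "data": {
  "deltas": [
    [[0,0,0,0,0,0.07,-1],[0,0,0,0,0,0.14,-1],[0,0,0,0,0,0.21,-1],[0,0,0,0,0,0.28,-1],[0,0,0,0,0,0.35,-1],[0,0,0,0,0,0.42,-1],[0,0,0,0,0,0.49,-1],[0,0,0,0,0,0.56,-1],[0,0,0,0,0,0.63,-1],[0,0,0,0,0,0.68,-1]]
  ]
}}

```text
time: 15.9
position: [465.3, 93.2, 48.5]
orientation: [-0.001, 0.674, 0.739, 0.003]
contact_force: [1.7, 6.6, -4.4]
gripper_width: 0.191
grasp_force: 29.3
```

```bash
python3 -c "
from h import *
s=manip.state();print(s['position'],yaw(),s['gripper_width'],s['grasp_force'],s['contact_force'],s['moment'])"
```

```text
[465.3237342   93.2326835   48.45302534] 95.31540357529174 0.19096076268758896 29.30325150489807 [ 1.71670011  6.55418665 -4.42268384] [ 1.45809887 -0.30982993  0.15336382]
```

Call:
{"op": "apply_moves", "data": {
  "deltas": [
    [[0,0,0,0,0,0.005,-1],[0,0,0,0,0,0.01,-1],[0,0,0,0,0,0.015,-1],[0,0,0,0,0,0.02,-1],[0,0,0,0,0,0.025,-1],[0,0,0,0,0,0.03,-1],[0,0,0,0,0,0.035,-1],[0,0,0,0,0,0.035,-1],[0,0,0,0,0,0.035,-1],[0,0,0,0,0,0.035,-1]]
  ]
}}

```text
time: 16.9
position: [465.4, 93.3, 48.5]
orientation: [-0.001, 0.698, 0.716, 0.003]
contact_force: [2.1, 6.0, -4.0]
gripper_width: 0.189
grasp_force: 29.3
```

```bash
python3 -c "
from h import *
s=manip.state();print(s['position'],yaw(),s['gripper_width'],s['grasp_force'],s['contact_force'],s['moment'])"
```

```text
[465.41751004  93.2531173   48.4706108 ] 91.39372702027586 0.18900497088454724 29.31704342365265 [ 2.09867819  5.97839286 -4.02956982] [ 1.48543336 -0.34160807  0.12442567]
```

Call:
{"op": "apply_moves", "data": {
  "deltas": [
    [[0,0,0,0,0,0.005,-1],[0,0,0,0,0,0.01,-1],[0,0,0,0,0,0.015,-1],[0,0,0,0,0,0.02,-1],[0,0,0,0,0,0.025,-1],[0,0,0,0,0,0.03,-1],[0,0,0,0,0,0.035,-1],[0,0,0,0,0,0.035,-1],[0,0,0,0,0,0.035,-1],[0,0,0,0,0,0.035,-1]]
  ]
}}

```text
time: 17.9
position: [465.4, 92.6, 48.5]
orientation: [-0.0, 0.724, 0.689, 0.002]
contact_force: [1.1, 5.4, -2.1]
gripper_width: 0.188
grasp_force: 29.3
```

```bash
python3 -c "
from h import *
s=manip.state();print(s['position'],yaw(),s['gripper_width'],s['grasp_force'],s['contact_force'],s['moment'])"
```

```text
[465.43460373  92.60883351  48.49467876] 87.14893264650537 0.18834746448393763 29.342515468597412 [ 1.1444251   5.43866417 -2.14856575] [ 1.16795992 -0.3298099   0.00522088]
```

Call:
{"op": "apply_moves", "data": {
  "deltas": [
    [[0,0,0,0,0,0,-0.4],[0,0,0,0,0,0,0],[0,0,0,0,0,0,0],[0,0,0,0,0,0,0],[0,0,-0.03,0,0,0,0],[0,0,-0.08,0,0,0,0],[0,0,-0.14,0,0,0,0],[-0.05,0,-0.2,0,0,0,0],[-0.12,-0.04,-0.27,0,0,0,0],[-0.2,-0.06,-0.28,0,0,0,0]]
  ]
}}

```text
time: 18.9
position: [426.7, -16.8, 215.5]
orientation: [0.002, 0.724, 0.69, 0.001]
contact_force: [1.0, -1.5, -0.5]
gripper_width: 0.498
grasp_force: 0.0
```

Call:
{"op": "apply_moves", "data": {
  "deltas": [
    [[-0.08,-0.02,0,0,0,0,0],[-0.16,-0.05,0,0,0,0,0],[-0.24,-0.06,0,0,0,0,0],[-0.32,-0.06,0,0,0,0,0],[-0.4,-0.06,0,0,0,0,0],[-0.42,-0.06,0,0,0,0,0],[-0.42,-0.06,0,0,0,0,0],[-0.42,-0.06,0,0,0,0,0],[-0.42,-0.06,0,0,0,0,0],[-0.42,-0.06,0,0,0,0,0]]
  ]
}}

```text
time: 19.9
position: [377.3, -264.5, 212.5]
orientation: [-0.0, 0.724, 0.69, -0.0]
contact_force: [0.3, -0.6, 0.2]
gripper_width: 0.497
grasp_force: 0.0
```

Run:
```python
from h import *
np.set_printoptions(precision=2,suppress=True)
g=grab('top');f=grab('side')
print(manip.state()['position'],yaw())
def ax(m,z):
    ys,xs=np.nonzero(m)
    P=np.array([at_z(g,(x,y),z)[:2] for x,y in zip(xs,ys)])
    w,v=np.linalg.eigh(np.cov(P.T)); return len(xs),P.mean(0),np.degrees(np.arctan2(*v[::-1,1]))%180
I=g['color'].astype(int); w=np.zeros((400,640),bool); w[190:250,230:330]=1
print('red',ax(w&(I[...,0]>150)&(I[...,1]<90)&(I[...,2]<90),76))
for q in('laser_head','lens_tip'):
  for c in('top','side'):
    for r in manip.tip_of(c,q):
      if r['location'][0]<500 and r['location'][1]<300: print(c,q,np.array(r['location']))
for r in manip.outline_of('top','laser_head'):
    m=r['pixels']; ys,xs=np.nonzero(m)
    if 240<xs.mean()<290 and ys.mean()>190: print('head',ax(m,80))
b=cv2.resize(g['color'][190:250,230:330],None,fx=8,fy=8,interpolation=cv2.INTER_CUBIC)
c=cv2.resize(f['color'][130:230,260:400],None,fx=4,fy=4,interpolation=cv2.INTER_CUBIC)
cv2.imwrite('pics/t5.png',b[:,:,::-1]);cv2.imwrite('pics/s5.png',c[:,:,::-1])
```

```text
[ 377.34 -264.97  212.57] 87.21720200015167
red (81, array([463.66,  90.85]), np.float64(92.76997959602059))
top laser_head [461.6 189.8  70.1]
side laser_head [466.4 189.7  71.7]
top lens_tip [456.5 236.7  66.8]
side lens_tip [460.4 232.6  66.3]
head (304, array([455.83, 190.24]), np.float64(90.04186944920339))
```

View pics/t5.png

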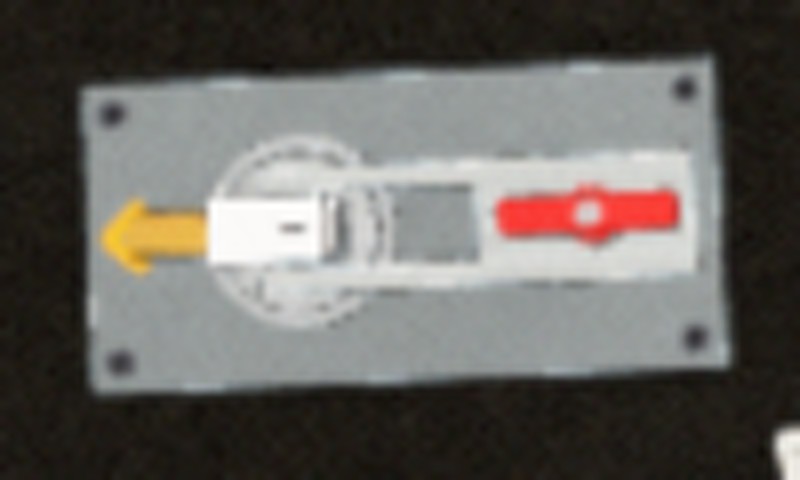

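The crop shows the handle back in line with the clamp at (588,212), at 92.8° and so at its stop. The head is unchanged, with the barrel over the arrow at (160,235), and the robot is clear. Handing in.

```bash
python3 -c "
from bench import manip
print(manip.hand_in())"
```

```text
the job is handed in; nothing more can be done
None
```

The red handle was backed off about a quarter turn, the laser was turned until its lens barrel lay along the yellow arrow, and the handle was tightened back to its stop; the robot let go and moved clear, and the job is handed in (no verdict was returned).

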